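# Load the chilling-rod chute on the tasting counter

## Robot

A 6-joint arm with a two-finger parallel gripper is mounted at the origin on the work surface. World frame = base frame: x ahead of the robot, y to its left, z up, the work surface at z = 0. Lengths are in m, angles in degrees, forces in N, time in s.
With the tool pointing down it reaches from about 0.35 to 0.85 m from the base axis. Payload 8.1 kg.
Tool frame: the origin (TCP) lies midway between the tips of the shut fingers; the grasp point (between the pads) lies 19 mm behind it; y points along the fingers, x is the direction in which the jaws open and shut, and the axes are right-handed (so a half turn about y gives the same grasp; the last joint's range is limited). The gripper opens to 85 mm and grips with 20 to 120 N. Pads are 22 mm wide; open, the fingers measure 114 mm over their backs; the gripper's body (76 mm by 85 mm) begins 54 mm behind the grasp point. The pads swing forward as they close: fully open they stand 13 mm farther back than shut.
Start: joints at [-70.268, 7.471, 85.268, -0, 87.261, -4.893], TCP at [0.25, -0.545, 0.211] pointing down, gripper open.
Joint ranges: [-169.43, 169.43], [-51.17, 129.36], [1.28, 143.12], [-76.62, 256.62], [0, 156.53], [-152.29, 152.29]. Speed limits (degrees/s): [136.94, 136.94, 159.86, 180, 180, 180].

## Interface

Orientations are given as a 3x3 rotation matrix whose columns are the frame's x, y, z axes.
In Python, from station import arm gives the robot as it stands. The module is installed in compiled form; this text tells all that it offers.
- The arm moves only by the shell command python3 -m crank 'ROWS' [FORCE]. ROWS is a JSON object of lists of equal length, an entry for each row: "rot": the turn, a rotation vector about the tool's x, y, z in rad, a list of three; "delta_pos": the shift along the tool's x, y, z in mm, a list of three; "gripper": the opening, from 0 (shut) to 1 (fully open). A call has 1 to 5 rows; each row shifts and turns the commanded pose from where the row before left it, along the tool's axes as they then stand; what a row does not reach is not made up. A row lasts 1/12 s, in which the tool goes at most 41.7 mm and 7.16 degrees, less where a joint would pass 70% of its speed; a pose out of reach is approached as far as the arm can. A call is refused whole if a number of a shift passes 41.7 or a number of a turn 0.125, either way. A call with a gripper value outside its range is refused whole. The fingers move at their own pace and stop on an object; FORCE is the grip in N (left out, the last holds). Time passes only in rows, so rows that do not move let the fingers close. It gives the time, the measured TCP pose, the force and the opening at its end, in the units of the state.
- arm.state(): the state, without advancing time (a new reading comes with each control period).
- arm.snapshot(name): name is "side" or "top"; returns a dict with "color" (480x640x3 uint8, blue, green, red), "fx", "fy", "cx", "cy" (pixels), "R" (3x3) and "t" (3): a world point X has camera coordinates R X + t. Camera axes: x right, y down, z forward; pixel columns grow to the right and rows downward; lengths in m; the calibration is good to about 2 mm. A picture is of the moment at which its call begins. There is no depth.
- arm.sign_off(): hands the job in, once; it reports no verdict.
The state is a dict: "clock": time; "qpos": joint angles; "qvel": joint speeds; "joint_torque": joint torques, N m; "position": TCP position; "ee_rot": TCP orientation; "ft_force": force on the tool from outside, world axes, zero at the start; "torque": the same for the moment, N m; "grip_width": opening from 0.0 (shut) to 1.0 (fully open).
Only numpy, scipy, OpenCV 4.12 (cv2) and the standard library are available. Lean on these libraries where they do the work, as an engineer would, in place of code of your own. Each camera call takes 0.05 s, during which the arm holds its last target.

## Task

Get the chute ready for the tasting: first push the gate of the V-shaped rod chute fully down, then tip the three chilling rods out of the scoop tray into the chute so that they slide down and lie end to end along its fold against the gate. Do not touch the rods with the gripper, stand the empty tray back upright on the counter, and leave the bottle, the glass and the jigger where they stand.

Things in the scene. Friction and masses are not known exactly. Their poses are not given: they have to be found in the camera images.
- chute: Fixed steel V chute on a wooden stand (foot 110 x 300 mm, high end up). Origin: on the fold (inside bottom line of the V) at the gate's inner face, 45 mm above the counter. y runs along the fold down towards the gate at 14 degrees, the channel being y = 0 to -280 mm; x level, across; z square to the fold, out of the V. Polished, slippery (friction about 0.1): rods slide to the gate unaided.
- chute_mid (a point): Point on the fold 150 mm up the slope from the gate. The two 80 mm wide, 4 mm thick walls stand at 45 degrees either side of the fold (90 degree V), top edges at chute x = +-57 mm, z = 57 mm; a plate closes the high end, up to z = 94 mm. At the gate two guide posts, chute x = +-48 mm, reach up to chute z = 80 mm.
- gate (a joint): Sliding gate across the low end of the chute, moving along the chute's z axis: 0 m is fully raised (rods would slip out under it), 0.034 m fully down. It starts near the top, stays where it is left (friction about 2.5 N) and is pushed down on its cap to a rigid end stop.
- gate_top (a point): Centre of the top face of the gate's wooden cap, which is 46 x 26 x 14 mm (46 mm across the channel) and tilted 14 degrees like the chute. It sinks with the gate, 34 mm in all.
- tray: Loose steel scoop tray, about 0.22 kg. Origin: centre of its underside; z up. Open mouth at -x. Back wall 35 mm high, inner face x = +35 mm; end walls 32 mm high, inside y = +-83 mm, outside +-86. The floor falls 8 degrees from lip to back wall, so while it is level rods stay at the back; with the mouth tipped down 30 to 40 degrees they roll out over the lip. Keep the lip level, or rods slide together.
- tray_lip (a point): Middle of the top edge of the tray's mouth lip, at tray x = -45 mm, z = 18 mm; the lip is straight, 166 mm long, parallel to the tray's y.
- handle_top (a point): Centre of the top of the tray's handle: an upright wooden block 20 mm thick along the tray's y and 24 mm along its x, behind the back wall at tray x = +51 mm, top 105 mm above the counter; its upper 70 mm stand free above the back wall for gripping.
- rod1: Polished copper-plated chilling rod with round ends, 20 mm in diameter and 50 mm long overall, about 45 g. Origin at its centre, y along its axis. The three are alike; at the start they lie in the tray along its back wall, axes along the tray's y. Resting in the fold of the chute its centre is at chute z = 14 mm.
- rod2: Polished copper-plated chilling rod with round ends, 20 mm in diameter and 50 mm long overall, about 45 g. Origin at its centre, y along its axis. The three are alike; at the start they lie in the tray along its back wall, axes along the tray's y. Resting in the fold of the chute its centre is at chute z = 14 mm.
- rod3: Polished copper-plated chilling rod with round ends, 20 mm in diameter and 50 mm long overall, about 45 g. Origin at its centre, y along its axis. The three are alike; at the start they lie in the tray along its back wall, axes along the tray's y. Resting in the fold of the chute its centre is at chute z = 14 mm.
- whisky: Bystander: full amber bottle, 72 mm in diameter, 220 mm tall, 0.9 kg, beyond the work in the middle. Origin: centre of its underside.
- glass: Bystander: empty tumbler, 60 mm in diameter at the rim, 95 mm tall, on the far side of the chute. Origin: centre of its underside.
- jigger: Bystander: copper double jigger, 44 mm in diameter, 75 mm tall, near the tray's handle. Origin: centre of its underside.
Mind the look-alikes: they are no part of the job. What is shaped like the tray but purple or yellow is not meant.

How it is judged:
By the outcome, as a careful person would: the job done as asked, in the order asked, and still so for the second after the job is handed in, with the robot touching nothing.
It also fails if it takes over 67 s, if anything falls off the work surface, if the arm or the gripper's body presses on something with over 40 N, if the wrist force passes 120 N, or if a joint passes its speed limit or range.

## Working session

There is one attempt and no reset: what is moved stays moved. The work goes in short steps, Python scripts to look and compute and a shell command to move; the robot and the scene stay as the last step left them, time stands still between calls to the robot, and variables do not carry over. Pictures are saved under pics/ and viewed, and the job is handed in when it is done.

```bash
mkdir -p pics; python3 - <<'E'
from station import arm
import cv2,pickle
s=arm.state(); print(s)
for n in("side","top"):
    d=arm.snapshot(n); cv2.imwrite(f"pics/{n}0.png",d["color"]); pickle.dump(d,open(f"{n}.pkl","wb")); print(n,d["fx"],d["cx"],d["cy"],d["R"],d["t"])
E
```

```text
{'clock': 0.0, 'qpos': array([-7.02679440e+01,  7.51597161e+00,  8.53283437e+01,  7.89061474e-04,
        8.72632537e+01, -4.89396744e+00]), 'qvel': array([-0.04950098,  0.01367643, -0.00231309,  0.01311232,  0.02806655,
       -0.02085302]), 'joint_torque': array([-6.99792654e-04, -5.69409692e+01, -5.00549376e+01, -3.43606380e-04,
        1.50667765e-02, -5.98521365e-05]), 'position': array([ 0.24983243, -0.54486215,  0.20994445]), 'ee_rot': array([[ 4.16692530e-01, -6.20913711e-04,  9.09047276e-01],
       [-9.09045566e-01,  1.77183622e-03,  4.16692957e-01],
       [-1.86941326e-03, -9.99998238e-01,  1.73872064e-04]]), 'ft_force': array([-0.00876563, -0.16527914,  0.49847101]), 'torque': array([ 0.01832908,  0.02424214, -0.02153815]), 'grip_width': 1.0007423815906746}
side 514.5466004037503 307.6982047315719 247.9398670364518 [[-0.99000298 -0.13943986 -0.02122816]
 [-0.07708497  0.66093455 -0.746474  ]
 [ 0.11811865 -0.73737511 -0.66507589]] [0.6225167  0.08172768 1.01247526]
top 458.6461011219505 320.46540005662564 249.70416046555087 [[-0.02754285 -0.99955251 -0.011669  ]
 [-0.98619707  0.02907777 -0.16300254]
 [ 0.1632689   0.00701838 -0.98655664]] [0.13524142 0.60012375 1.01233326]
```

View pics/side0.png

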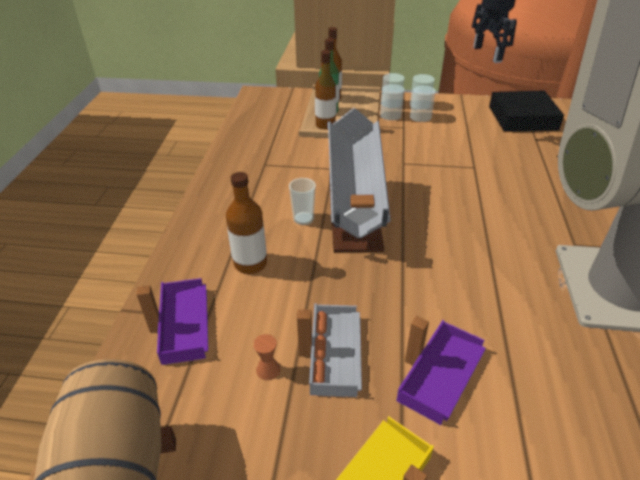

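View pics/top0.png

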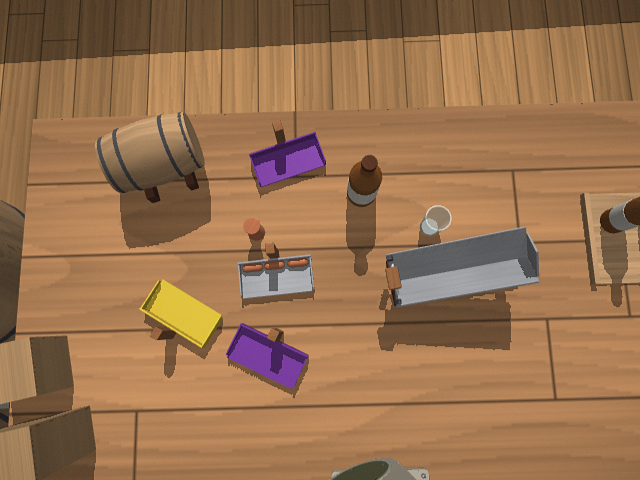

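The side view shows the steel tray at about (335,350), and the top view shows it at (276,278). Four things could be taken for it:
- the steel grey tray holding the rods, top (276,278)
- a purple tray, top (288,160)
- a purple tray, top (267,357)
- a yellow tray, top (180,313)

I choose the grey one with the copper rods. Next I check it and the chute in close crops.

```bash
python3 - <<'E'
import cv2
def crop(n,x0,y0,w,h,k,out):
    im=cv2.imread(f"pics/{n}0.png")[y0:y0+h,x0:x0+w]
    im=cv2.resize(im,None,fx=k,fy=k,interpolation=cv2.INTER_CUBIC)
    st=10
    for x in range((x0//st+1)*st,x0+w,st):
        cv2.line(im,((x-x0)*k,0),((x-x0)*k,6 if x%50 else 14),(0,255,0),1)
        if x%20==0: cv2.putText(im,str(x),((x-x0)*k-10,22),0,.35,(255,255,255),1)
    for y in range((y0//st+1)*st,y0+h,st):
        cv2.line(im,(0,(y-y0)*k),(6,(y-y0)*k),(0,255,0),1)
        if y%20==0: cv2.putText(im,str(y),(8,(y-y0)*k+4),0,.35,(255,255,255),1)
    cv2.imwrite(f"pics/{out}.png",im)
crop("top",225,205,110,110,5,"c_top_tray")
crop("side",280,290,110,115,5,"c_side_tray")
crop("top",370,200,180,120,4,"c_top_ch")
crop("side",280,100,120,155,3,"c_side_ch")
E
```

```text
(no output)
```

View pics/c_top_tray.png

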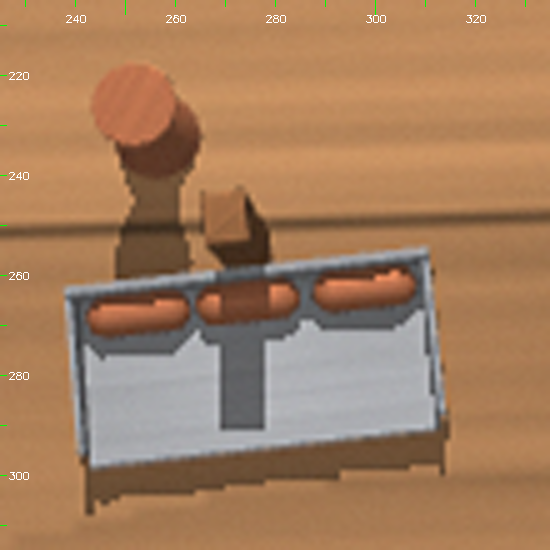

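View pics/c_side_tray.png

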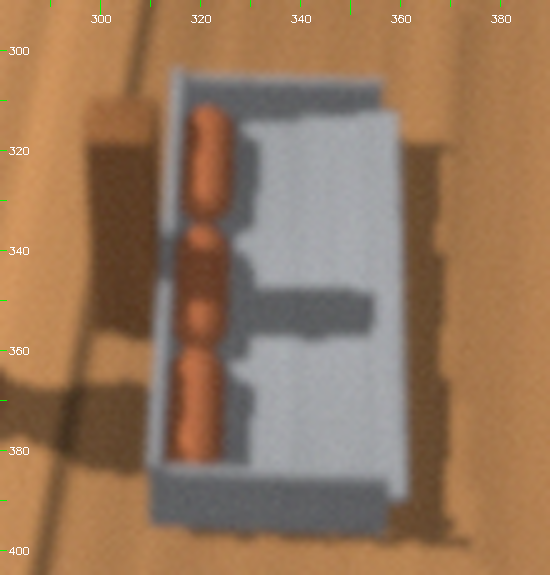

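View pics/c_top_ch.png

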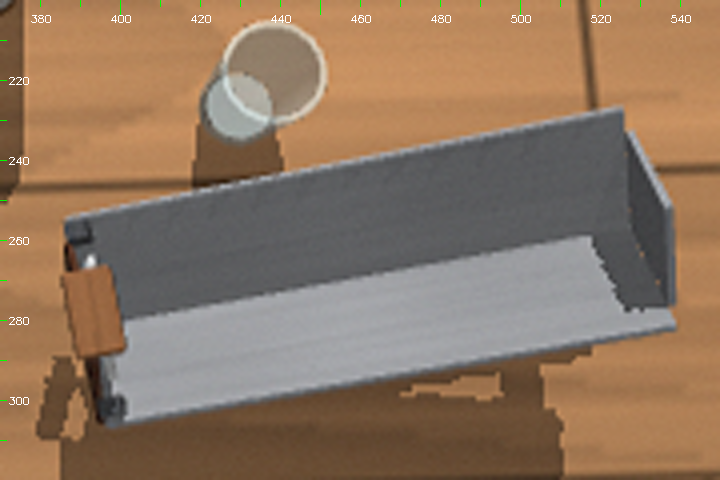

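View pics/c_side_ch.png

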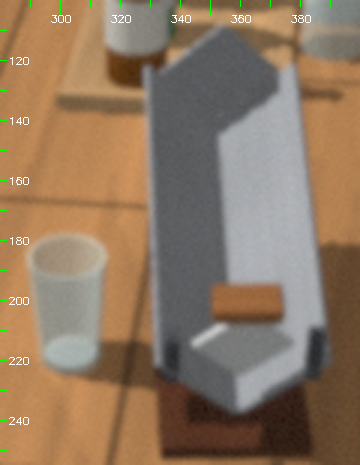

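```bash
cat > h.py <<'E'
import numpy as np,pickle
from scipy.optimize import least_squares
from scipy.spatial.transform import Rotation as Ro
C={n:pickle.load(open(f"{n}.pkl","rb")) for n in("side","top")}
def proj(n,X):
    d=C[n]; p=d["R"]@np.asarray(X)+d["t"]; return np.array([d["fx"]*p[0]/p[2]+d["cx"],d["fy"]*p[1]/p[2]+d["cy"]])
def tri(a,b,zfix=None):
    return least_squares(lambda X:np.r_[proj("top",X)-a,proj("side",X)-b],[.5,0,.1])
def fit(pts,fT,x0):
    f=lambda q:np.concatenate([proj(n,fT(q)[0]@np.array(P)+fT(q)[1])-u for n,P,u in pts])
    return least_squares(f,x0,loss="soft_l1")
def Rz(a): return Ro.from_euler("z",a).as_matrix()
Rch=lambda a: Rz(a)@Ro.from_euler("x",-14,degrees=True).as_matrix()
E
python3 - <<'E'
from h import *
m=1e-3
tray=[("top",(.038,.086,.035),(238.4,262.8)),("top",(.038,-.086,.035),(310.6,254.8)),("top",(-.045,.083,.018),(243.2,298.4)),("top",(-.045,-.083,.018),(311.8,291.2)),("top",(.051,0,.105),(270.4,248)),
("side",(.051,0,.105),(304.4,314.4)),("side",(-.045,-.083,.018),(359.6,312.4)),("side",(-.045,.086,.018),(361.4,390)),("side",(.038,-.086,.035),(315.2,303.6)),("side",(.038,.086,.035),(310,383))]
r=fit(tray,lambda q:(Rz(q[2]),np.array([q[0],q[1],0])),[.45,.1,0]);q=r.x
print("tray",q[:2],np.degrees(q[2])); print(r.fun.reshape(-1,2).round(1).tolist())
ch=[("top",(.0585,0,.055),(386.5,254.3)),("top",(.0585,-.28,.055),(525.8,227.5)),("top",(-.0585,0,.055),(396.5,306.5)),("top",(-.0585,-.28,.055),(539,281.7)),
("side",(.0585,0,.055),(332,222)),("side",(.0585,-.28,.055),(328.7,122)),("side",(-.0585,0,.055),(389.3,220.3)),("side",(-.0585,-.28,.055),(377.7,121.3))]
r=fit(ch,lambda q:(Rch(q[2]),np.array([q[0],q[1],.045])),[.45,-.1,0]);p=r.x
print("chute",p[:2],np.degrees(p[2])); print(r.fun.reshape(-1,2).round(1).tolist())
c=tri((393.5,277.7),(362,199)); print("cap",c.x,c.fun.round(1),"in chute",Rch(p[2]).T@(c.x-[p[0],p[1],.045]))
R=Rch(p[2]);
print("mid",R@[0,-.15,0]+[p[0],p[1],.045])
print("handle",Rz(q[2])@[.051,0,.105]+[q[0],q[1],0])
j=tri((251.5,226),(265,342)); print("jigger top",j.x,j.fun.round(1))
for n,a,b in(("glass",(438,218),(302.5,184)),("bottle",(369.5,163),(239,180))):
    j=tri(a,b); print(n,j.x,j.fun.round(1))
E
```

```text
tray [0.54948772 0.22389951] 4.599720379674147
[[-0.6, 0.2], [0.2, 0.2], [0.0, 0.2], [1.6, -0.3], [-0.2, 0.6], [-0.2, -0.9], [-0.0, -0.2], [-0.2, 1.2], [-0.1, -0.1], [-0.1, 0.2]]
chute [ 0.52608597 -0.05223472] 7.933084785016913
[[1.6, -0.5], [-3.9, -0.5], [1.9, 0.1], [-3.4, 1.1], [-0.3, -2.3], [-0.6, 1.9], [0.5, -1.5], [0.8, 1.7]]
cap [ 0.52373792 -0.03155984  0.15420851] [ 0.  -0.1  0.1  0. ] in chute [ 0.0005279  -0.00623673  0.11099678]
mid [ 0.54617349 -0.19638621  0.08128828]
handle [0.60032347 0.22798941 0.105     ]
jigger top [0.658591   0.27333467 0.07861238] [-0.  -0.1  0.1  0. ]
glass [ 0.65881391 -0.14535528  0.10097035] [ 0.   0.1 -0.1 -0. ]
bottle [0.7509933  0.01303491 0.21177563] [ 0.   0.2 -0.2 -0.1]
```

```bash
python3 - <<'E'
from h import *
for y1 in(-.28,-.284):
  def f(q,full=False):
    R=Rch(q[2]);t=np.array([q[0],q[1],.045]);y0=q[3]
    pts=[("top",(.0585,y0,.055),(386.5,254.3)),("top",(.0585,y1,.055),(525.8,227.5)),("top",(-.0585,y0,.055),(396.5,306.5)),("top",(-.0585,y1,.055),(539,281.7)),
("side",(.0585,y0,.055),(332,222)),("side",(.0585,y1,.055),(328.7,122)),("side",(-.0585,y0,.055),(389.3,220.3)),("side",(-.0585,y1,.055),(377.7,121.3))]
    return np.concatenate([proj(n,R@np.array(P)+t)-u for n,P,u in pts])
  r=least_squares(f,[.45,-.1,0,0]);p=r.x
  print(p,np.degrees(p[2]),r.fun.reshape(-1,2).round(1).tolist())
  print(Rch(p[2]).T@(np.array([0.52373792,-0.03155984,0.15420851])-[p[0],p[1],.045]))
p=[p[0],p[1],p[2]]
R=Rch(p[2]);t=np.array([p[0],p[1],.045])
# check: fold line, cap top corners
for n in("top","side"):
  print(n,"fold0",proj(n,t).round(),"fold-280",proj(n,R@[0,-.28,0]+t).round(), "plate top",[proj(n,R@[s,-.28,z]+t).round() for s,z in((.037,.094),(-.037,.094))])
E
```

```text
[ 0.52733907 -0.05983671  0.1361452   0.01122631] 7.800545489207677 [[0.1, -0.2], [-0.1, -0.9], [0.1, 0.2], [0.3, 0.7], [-0.4, -0.3], [-0.6, 0.3], [0.4, 0.6], [0.6, 0.1]]
[0.00027005 0.00123736 0.11286029]
[ 0.52674143 -0.05540245  0.13607705  0.00717541] 7.796640521487352 [[-0.1, -0.2], [-0.2, -0.9], [-0.0, 0.3], [0.2, 0.7], [-0.4, -0.5], [-0.6, 0.0], [0.5, 0.3], [0.7, -0.1]]
[ 0.00025869 -0.00310406  0.11177785]
top fold0 [397. 281.] fold-280 [525. 257.] plate top [array([530., 234.]), array([539., 271.])]
side fold0 [359. 234.] fold-280 [352. 140.] plate top [array([338., 110.]), array([371., 109.])]
```

```bash
cat >> h.py <<'E'
CH=np.array([.5273,-.0598,.045]);CY=np.radians(7.8);RC=Rch(CY)
CAP=np.array([.5237,-.0316,.1542])
TR=np.array([.5495,.2239,0]);TY=np.radians(4.6)
RG=np.column_stack([-RC[:,1],-RC[:,2],RC[:,0]])
def RT(yaw,tilt=0):  # tool holding tray: tilt deg mouth-down
    T=Rz(yaw)@Ro.from_euler("y",-tilt,degrees=True).as_matrix()
    return np.column_stack([-T[:,1],-T[:,2],T[:,0]]),T
def rel(s,p,R,n):
    """rows: straight interpolation in n rows from state s to pose"""
    R0=np.array(s["ee_rot"]);p0=np.array(s["position"])
    w=Ro.from_matrix(R0.T@R).as_rotvec(); dp=np.asarray(p)-p0
    print("total world mm",(dp*1e3).round(1),"deg",np.degrees(w).round(1))
    Rk=R0
    for k in range(n):
        print("  d",(Rk.T@dp*1e3/n).round(1).tolist(),"r",(w/n).round(4).tolist())
        Rk=Rk@Ro.from_rotvec(w/n).as_matrix()
def sh(s): print(round(s["clock"],2),np.array(s["position"]).round(4),np.array(s["ft_force"]).round(1),round(s["grip_width"],3),np.array(s["qpos"]).round(1))
E
python3 - <<'E'
from h import *; from station import arm
s=arm.state()
rel(s,[.38,-.3,.28],RG,10)
E
```

```text
total world mm [130.2 244.9  70. ] deg [ -2.   16.7 -14. ]
  d [-16.9, -7.0, 22.0] r [-0.0036, 0.0292, -0.0244]
  d [-17.3, -7.5, 21.5] r [-0.0036, 0.0292, -0.0244]
  d [-17.7, -8.0, 21.0] r [-0.0036, 0.0292, -0.0244]
  d [-18.1, -8.5, 20.4] r [-0.0036, 0.0292, -0.0244]
  d [-18.5, -9.0, 19.9] r [-0.0036, 0.0292, -0.0244]
  d [-18.9, -9.5, 19.3] r [-0.0036, 0.0292, -0.0244]
  d [-19.2, -10.1, 18.7] r [-0.0036, 0.0292, -0.0244]
  d [-19.5, -10.6, 18.1] r [-0.0036, 0.0292, -0.0244]
  d [-19.7, -11.1, 17.5] r [-0.0036, 0.0292, -0.0244]
  d [-19.9, -11.7, 16.8] r [-0.0036, 0.0292, -0.0244]
```

```bash
python3 -m crank '{"rot":[[-0.004,0.029,-0.024],[-0.004,0.029,-0.024],[-0.004,0.029,-0.024],[-0.004,0.029,-0.024],[-0.004,0.029,-0.024]],"delta_pos":[[-17,-7,22],[-17.3,-7.5,21.5],[-17.7,-8,21],[-18,-8.5,20.5],[-18.5,-9,20]],"gripper":[0,0,0,0,0]}' 60
python3 -m crank '{"rot":[[-0.004,0.029,-0.024],[-0.004,0.029,-0.024],[-0.004,0.029,-0.024],[-0.004,0.029,-0.024],[-0.004,0.029,-0.024]],"delta_pos":[[-19,-9.5,19.3],[-19.2,-10,18.7],[-19.5,-10.6,18],[-19.7,-11,17.5],[-20,-11.7,17]],"gripper":[0,0,0,0,0]}'
python3 - <<'E'
from h import *; from station import arm
s=arm.state();sh(s)
rel(s,CAP+.035*RC[:,2],RG,10)
E
```

```text
clock: 0.52
position: [0.3154, -0.4216, 0.2456]
ee_rot: [[0.278, 0.023, 0.96], [-0.953, -0.119, 0.278], [0.121, -0.993, -0.011]]
ft_force: [0.6, 0.0, 0.8]
grip_width: 0.297
clock: 0.93
position: [0.3805, -0.2989, 0.2806]
ee_rot: [[0.133, 0.029, 0.991], [-0.961, -0.239, 0.136], [0.241, -0.97, -0.004]]
ft_force: [0.1, 0.5, 0.1]
grip_width: -0.004
0.93 [ 0.3805 -0.2989  0.2806] [0.1 0.5 0.1] -0.004 [-36.2 -21.7 106.  -10.2  86.1  45.9]
total world mm [142.  275.7 -92.4] deg [ 0.2  0.  -0. ]
  d [-26.9, 2.8, 17.8] r [0.0004, 0.0001, -0.0001]
  d [-26.9, 2.8, 17.8] r [0.0004, 0.0001, -0.0001]
  d [-26.9, 2.8, 17.8] r [0.0004, 0.0001, -0.0001]
  d [-26.9, 2.8, 17.8] r [0.0004, 0.0001, -0.0001]
  d [-26.9, 2.8, 17.8] r [0.0004, 0.0001, -0.0001]
  d [-26.9, 2.8, 17.8] r [0.0004, 0.0001, -0.0001]
  d [-26.9, 2.8, 17.8] r [0.0004, 0.0001, -0.0001]
  d [-26.9, 2.8, 17.8] r [0.0004, 0.0001, -0.0001]
  d [-26.9, 2.8, 17.8] r [0.0004, 0.0001, -0.0001]
  d [-26.9, 2.8, 17.8] r [0.0004, 0.0001, -0.0001]
```

```bash
R0='[0,0,0]'; python3 -m crank '{"rot":[[0,0,0],[0,0,0],[0,0,0],[0,0,0],[0,0,0]],"delta_pos":[[-27,2.8,17.8],[-27,2.8,17.8],[-27,2.8,17.8],[-27,2.8,17.8],[-27,2.8,17.8]],"gripper":[0,0,0,0,0]}'
python3 -m crank '{"rot":[[0,0,0],[0,0,0],[0,0,0],[0,0,0],[0,0,0]],"delta_pos":[[-27,2.8,17.8],[-27,2.8,17.8],[-27,2.8,17.8],[-27,2.8,17.8],[-27,2.8,17.8]],"gripper":[0,0,0,0,0]}'
python3 - <<'E'
from h import *; from station import arm; import cv2
s=arm.state();sh(s)
print("err in chute axes mm",RC.T@(np.array(s["position"])-CAP)*1e3)
a=arm.snapshot("side")["color"][110:260,280:430];b=arm.snapshot("top")["color"][200:320,330:480]
cv2.imwrite("pics/g1.png",np.hstack([cv2.resize(a,(400,400)),cv2.resize(b,(400,320))[:, :].repeat(1,0) if 0 else cv2.copyMakeBorder(cv2.resize(b,(400,320)),0,80,0,0,0)]))
E
```

```text
clock: 1.35
position: [0.451, -0.1599, 0.2335]
ee_rot: [[0.135, 0.028, 0.99], [-0.961, -0.238, 0.138], [0.24, -0.971, -0.005]]
ft_force: [1.2, -0.6, -0.2]
grip_width: 0.001
clock: 1.77
position: [0.5214, -0.0212, 0.1868]
ee_rot: [[0.135, 0.028, 0.99], [-0.961, -0.238, 0.138], [0.24, -0.971, -0.005]]
ft_force: [1.1, -0.4, -1.0]
grip_width: 0.003
1.77 [ 0.5214 -0.0212  0.1868] [ 1.1 -0.4 -1. ] 0.003 [  2.2  -4.6 101.3 -14.   82.5  86. ]
err in chute axes mm [-0.90565142  2.3872283  34.18722638]
```

View pics/g1.png

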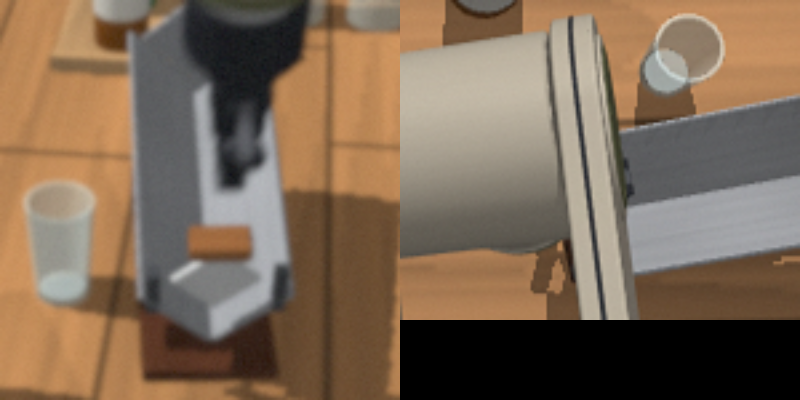

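The side crop shows the shut fingertips at about (232,185), above the cap at (220,242). I go down, correcting 2 mm along the chute.

```bash
python3 -m crank '{"rot":[[0,0,0],[0,0,0],[0,0,0],[0,0,0]],"delta_pos":[[1,8,0.5],[1,8,0.5],[0.4,8,0],[0,6,0]],"gripper":[0,0,0,0]}'
python3 -m crank '{"rot":[[0,0,0],[0,0,0],[0,0,0],[0,0,0]],"delta_pos":[[0,4,0],[0,4,0],[0,4,0],[0,4,0]],"gripper":[0,0,0,0]}'
python3 - <<'E'
from h import *; from station import arm
s=arm.state();sh(s)
print("err in chute axes mm",RC.T@(np.array(s["position"])-CAP)*1e3,RC.T@s["ft_force"])
print(proj("side",s["position"]))
E
```

```text
clock: 2.2
position: [0.5227, -0.0336, 0.1581]
ee_rot: [[0.133, 0.027, 0.991], [-0.962, -0.239, 0.136], [0.24, -0.971, -0.005]]
ft_force: [-0.4, 0.0, -0.7]
grip_width: -0.004
clock: 2.53
position: [0.524, -0.0363, 0.1436]
ee_rot: [[0.134, 0.029, 0.991], [-0.961, -0.238, 0.137], [0.24, -0.971, -0.004]]
ft_force: [-0.5, 0.1, 0.9]
grip_width: -0.004
2.53 [ 0.524  -0.0363  0.1436] [-0.5  0.1  0.9] -0.004 [  0.5  -2.7 104.  -14.2  77.4  85.5]
err in chute axes mm [ -0.35835001  -2.01208493 -11.45112555] [-0.47114602 -0.06193815  0.86915993]
[361.82374752 201.96859689]
```

```bash
python3 - <<'E'
from h import *; from station import arm; import cv2
a=arm.snapshot("side")["color"][110:260,300:440];cv2.imwrite("pics/g2.png",cv2.resize(a,None,fx=4,fy=4,interpolation=2))
E
```

```text
(no output)
```

View pics/g2.png

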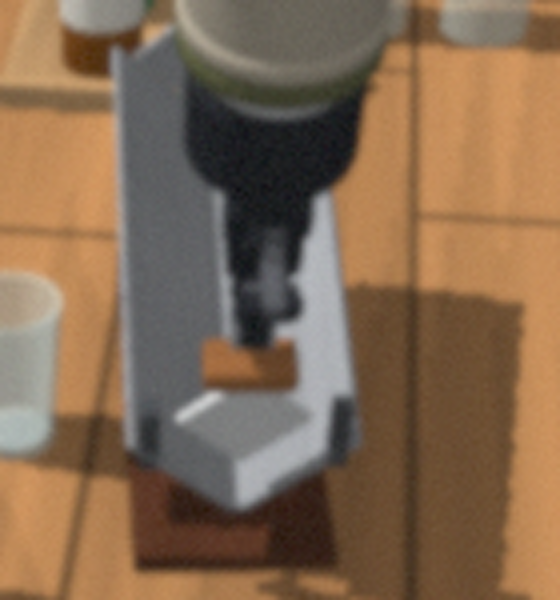

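```bash
python3 - <<'E'
from h import *; from station import arm; import cv2
for n in("side","top"):
  print(n)
  for z in(0,-.014):
    print(z,[proj(n,CAP+RC@[a,b,z]).round(1).tolist() for a,b in((.023,.013),(-.023,.013),(-.023,-.013),(.023,-.013))])
a=arm.snapshot("side")["color"][180:220,340:390];cv2.imwrite("pics/g3.png",cv2.resize(a,None,fx=14,fy=14,interpolation=2))
b=cv2.imread("pics/side0.png")[180:220,340:390];cv2.imwrite("pics/g3b.png",cv2.resize(b,None,fx=14,fy=14,interpolation=2))
E
```

```text
side
0 [[350.5, 204.4], [374.5, 204.1], [373.5, 193.7], [349.9, 194.0]]
-0.014 [[350.2, 209.0], [373.9, 208.6], [372.9, 198.3], [349.5, 198.6]]
top
0 [[385.2, 267.9], [389.4, 289.8], [401.9, 287.5], [397.7, 265.5]]
-0.014 [[386.0, 268.4], [390.1, 290.0], [402.5, 287.8], [398.2, 266.1]]
```

View pics/g3.png

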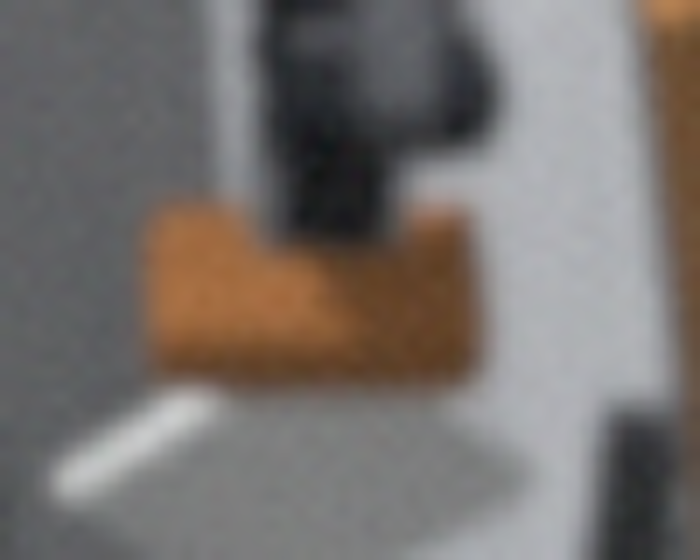

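View pics/g3b.png

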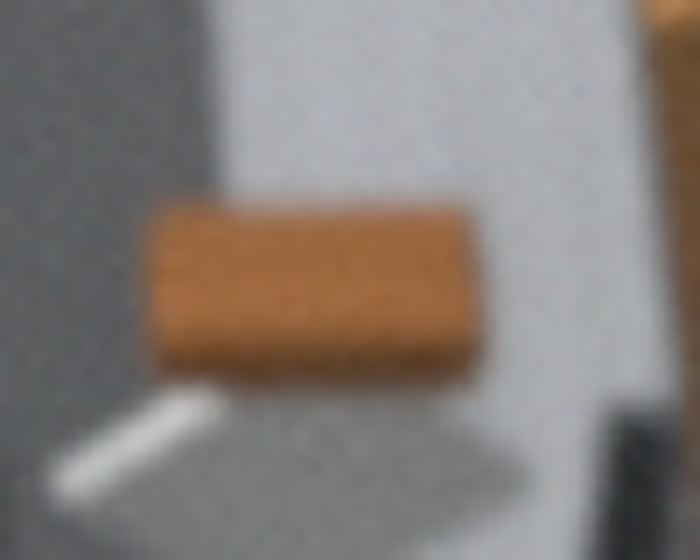

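The shut tip shows over the cap's back half at about side (364,197). The cap has not moved and there is almost no force, so I continue down in small steps.

```bash
python3 -m crank '{"rot":[[0,0,0],[0,0,0],[0,0,0]],"delta_pos":[[0,3,0],[0,3,0],[0,3,0]],"gripper":[0,0,0]}'
python3 -m crank '{"rot":[[0,0,0],[0,0,0],[0,0,0]],"delta_pos":[[0,2,0],[0,2,0],[0,2,0]],"gripper":[0,0,0]}'
python3 - <<'E'
from h import *; from station import arm; import cv2
s=arm.state();sh(s)
print("err in chute axes mm",RC.T@(np.array(s["position"])-CAP)*1e3,RC.T@s["ft_force"])
a=arm.snapshot("side")["color"][180:220,340:390];cv2.imwrite("pics/g4.png",cv2.resize(a,None,fx=10,fy=10,interpolation=2))
E
```

```text
clock: 2.88
position: [0.5243, -0.0381, 0.1349]
ee_rot: [[0.135, 0.029, 0.99], [-0.961, -0.238, 0.138], [0.24, -0.971, -0.004]]
ft_force: [0.4, 1.0, 0.9]
grip_width: 0.003
clock: 3.13
position: [0.5245, -0.0395, 0.1291]
ee_rot: [[0.134, 0.029, 0.99], [-0.961, -0.238, 0.137], [0.24, -0.971, -0.004]]
ft_force: [-0.2, 1.4, 1.2]
grip_width: -0.001
3.13 [ 0.5245 -0.0395  0.1291] [-0.2  1.4  1.2] -0.001 [ 1.000e-01 -1.900e+00  1.048e+02 -1.420e+01  7.580e+01  8.550e+01]
err in chute axes mm [ -0.23900094  -1.65537341 -26.23297708] [-0.0142357   1.09985067  1.48980825]
```

View pics/g4.png

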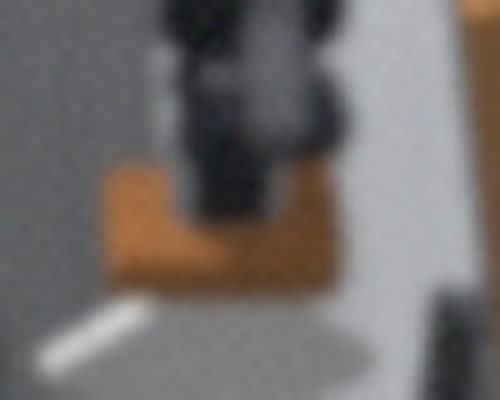

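The cap has sunk about 2 rows, so the real tips sit about 14 mm behind the reported TCP. I keep pushing until it reaches the stop.

```bash
python3 -m crank '{"rot":[[0,0,0],[0,0,0],[0,0,0],[0,0,0],[0,0,0]],"delta_pos":[[0,3,0],[0,3,0],[0,3,0],[0,3,0],[0,3,0]],"gripper":[0,0,0,0,0]}'
python3 -m crank '{"rot":[[0,0,0],[0,0,0],[0,0,0]],"delta_pos":[[0,2,0],[0,2,0],[0,1,0]],"gripper":[0,0,0]}'
python3 - <<'E'
from h import *; from station import arm; import cv2
s=arm.state();sh(s)
print("err in chute axes mm",RC.T@(np.array(s["position"])-CAP)*1e3,RC.T@s["ft_force"])
a=arm.snapshot("side")["color"][180:230,340:390];cv2.imwrite("pics/g5.png",cv2.resize(a,None,fx=10,fy=10,interpolation=2))
E
```

```text
clock: 3.6
position: [0.5249, -0.0432, 0.1143]
ee_rot: [[0.134, 0.029, 0.991], [-0.961, -0.238, 0.137], [0.24, -0.971, -0.004]]
ft_force: [0.9, 0.4, 1.2]
grip_width: 0.001
clock: 3.85
position: [0.5248, -0.0444, 0.1094]
ee_rot: [[0.134, 0.028, 0.991], [-0.961, -0.238, 0.137], [0.24, -0.971, -0.005]]
ft_force: [1.3, 0.6, 2.1]
grip_width: 0.002
3.85 [ 0.5248 -0.0444  0.1094] [1.3 0.6 2.1] 0.002 [ -0.4  -0.7 105.8 -14.4  73.6  85.6]
err in chute axes mm [ -0.61761163  -1.63573931 -46.61392274] [ 1.32809517 -0.13784233  2.17611192]
```

View pics/g5.png

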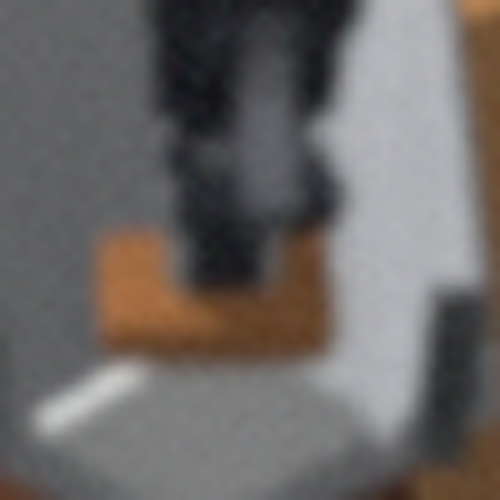

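```bash
python3 -m crank '{"rot":[[0,0,0],[0,0,0],[0,0,0]],"delta_pos":[[0,1.5,0],[0,1.5,0],[0,1,0]],"gripper":[0,0,0]}'
python3 -m crank '{"rot":[[0,0,0],[0,0,0]],"delta_pos":[[0,1,0],[0,1,0]],"gripper":[0,0]}' | grep -E "pos|force"
python3 -m crank '{"rot":[[0,0,0],[0,0,0]],"delta_pos":[[0,1,0],[0,0,0]],"gripper":[0,0]}' | grep -E "pos|force"
```

```text
clock: 4.15
position: [0.525, -0.0451, 0.1067]
ee_rot: [[0.134, 0.028, 0.991], [-0.961, -0.238, 0.137], [0.24, -0.971, -0.005]]
ft_force: [-7.7, 5.3, 19.5]
grip_width: -0.002
position: [0.5252, -0.0452, 0.1065]
ft_force: [-16.8, 9.5, 33.5]
position: [0.5252, -0.0452, 0.1065]
ft_force: [-17.8, 10.1, 33.3]
```

```bash
python3 -m crank '{"rot":[[0,0,0],[0,0,0],[0,0,0],[0,0,0]],"delta_pos":[[0,-10,0],[0,-30,0],[0,-30,0],[0,-30,0]],"gripper":[0,0,0,0]}' | grep -E "pos|force"
python3 - <<'E'
from h import *; from station import arm; import cv2
s=arm.state();sh(s)
R,T=RT(TY); H=Rz(TY)@[.051,0,.105]+TR
rel(s,H+[0,0,.075],R,10)
E
```

```text
position: [0.5212, -0.022, 0.2002]
ft_force: [1.1, -0.4, -0.2]
4.82 [ 0.5212 -0.022   0.2002] [ 1.1 -0.4 -0.2] -0.003 [  2.1  -5.  100.2 -13.9  83.9  85.5]
total world mm [ 79.1 250.  -20.2] deg [-0.   3.3 13.9]
  d [-23.5, -3.8, 11.3] r [-0.0, 0.0058, 0.0242]
  d [-23.6, -3.2, 11.1] r [-0.0, 0.0058, 0.0242]
  d [-23.7, -2.6, 11.0] r [-0.0, 0.0058, 0.0242]
  d [-23.9, -2.1, 10.9] r [-0.0, 0.0058, 0.0242]
  d [-24.0, -1.5, 10.7] r [-0.0, 0.0058, 0.0242]
  d [-24.1, -0.9, 10.6] r [-0.0, 0.0058, 0.0242]
  d [-24.1, -0.3, 10.5] r [-0.0, 0.0058, 0.0242]
  d [-24.2, 0.3, 10.3] r [-0.0, 0.0058, 0.0242]
  d [-24.2, 0.8, 10.2] r [-0.0, 0.0058, 0.0242]
  d [-24.3, 1.4, 10.0] r [-0.0, 0.0058, 0.0242]
```

```bash
python3 -m crank '{"rot":[[0,0.006,0.024],[0,0.006,0.024],[0,0.006,0.024],[0,0.006,0.024],[0,0.006,0.024]],"delta_pos":[[-23.5,-3.8,11.3],[-23.6,-3.2,11],[-23.7,-2.6,11],[-24,-2,11],[-24,-1.5,10.7]],"gripper":[0.2,0.6,0.6,0.6,0.6]}' | grep -E "pos|force"
python3 -m crank '{"rot":[[0,0.006,0.024],[0,0.006,0.024],[0,0.006,0.024],[0,0.006,0.024],[0,0.006,0.024]],"delta_pos":[[-24,-1,10.6],[-24,-0.3,10.5],[-24,0.3,10.3],[-24,0.8,10.2],[-24,1.4,10]],"gripper":[0.6,0.6,0.6,0.6,0.6]}' | grep -E "pos|force"
python3 - <<'E'
from h import *; from station import arm; import cv2
s=arm.state();sh(s)
R,T=RT(TY); H=Rz(TY)@[.051,0,.105]+TR
rel(s,H+[0,0,.03],R,1)
print(proj("side",s["position"]),proj("top",s["position"]))
a=arm.snapshot("side")["color"];cv2.imwrite("pics/t1.png",cv2.resize(a[200:420,220:440],None,fx=2.7,fy=2.7,interpolation=2))
a=arm.snapshot("top")["color"];cv2.imwrite("pics/t1t.png",cv2.resize(a[190:350,200:460],None,fx=2.7,fy=2.7,interpolation=2))
E
```

```text
position: [0.5617, 0.1041, 0.1892]
ft_force: [-0.0, 0.2, 0.1]
position: [0.6015, 0.2281, 0.1789]
ft_force: [-0.0, 0.7, 0.2]
5.65 [0.6015 0.2281 0.1789] [-0.   0.7  0.2] 0.6 [ 1.630e+01  1.500e+01  8.020e+01 -1.000e-01  8.480e+01  1.018e+02]
total world mm [ -1.2  -0.1 -43.9] deg [-0.1 -0.1  0.1]
  d [-0.0, 43.9, -1.3] r [-0.0014, -0.0022, 0.0016]
[302.12670239 281.90291424] [265.83820769 242.03159425]
```

View pics/t1.png

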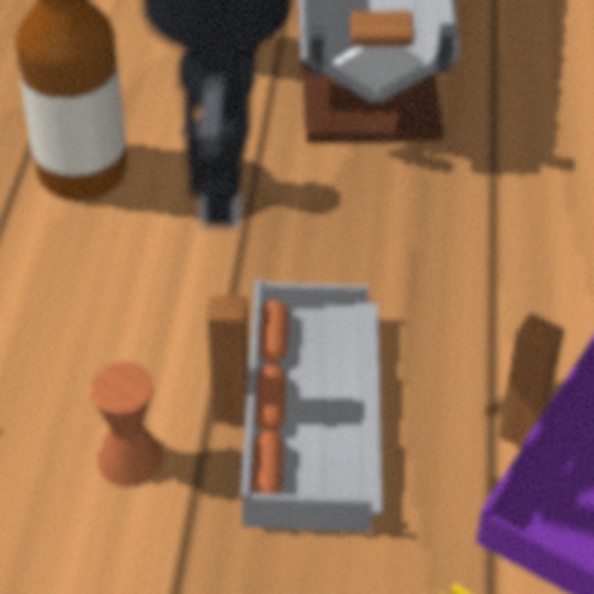

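View pics/t1t.png

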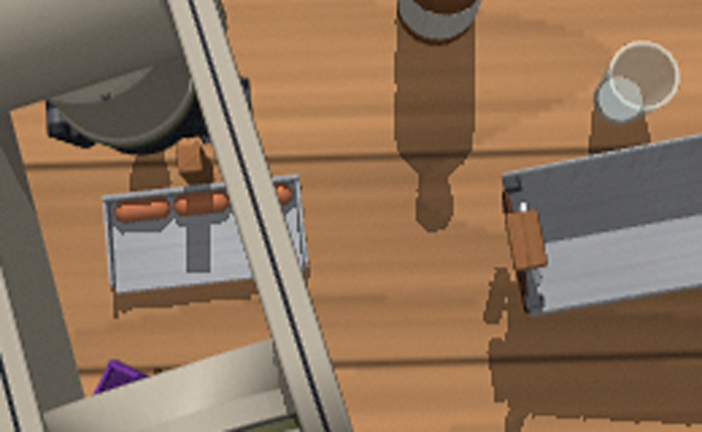

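```bash
python3 -m crank '{"rot":[[0,0,0],[0,0,0],[0,0,0]],"delta_pos":[[0,25,-0.5],[0,25,-0.5],[0,20,-0.3]],"gripper":[0.6,0.6,0.6]}' | grep -E "pos|force"
python3 - <<'E'
from h import *; from station import arm; import cv2
s=arm.state();sh(s)
R,T=RT(TY); H=Rz(TY)@[.051,0,.105]+TR
rel(s,[H[0],H[1],.045],R,1)
a=arm.snapshot("side")["color"];cv2.imwrite("pics/t2.png",cv2.resize(a[250:400,250:400],None,fx=4,fy=4,interpolation=2))
E
```

```text
position: [0.5998, 0.226, 0.1078]
ft_force: [-0.3, 0.7, 0.2]
6.0 [0.5998 0.226  0.1078] [-0.3  0.7  0.2] 0.602 [ 16.2  17.5  84.7  -0.2  77.8 101.7]
total world mm [  0.6   2.  -62.8] deg [-0.1 -0.1  0.2]
  d [-2.1, 62.8, 0.6] r [-0.0012, -0.0018, 0.0034]
```

View pics/t2.png

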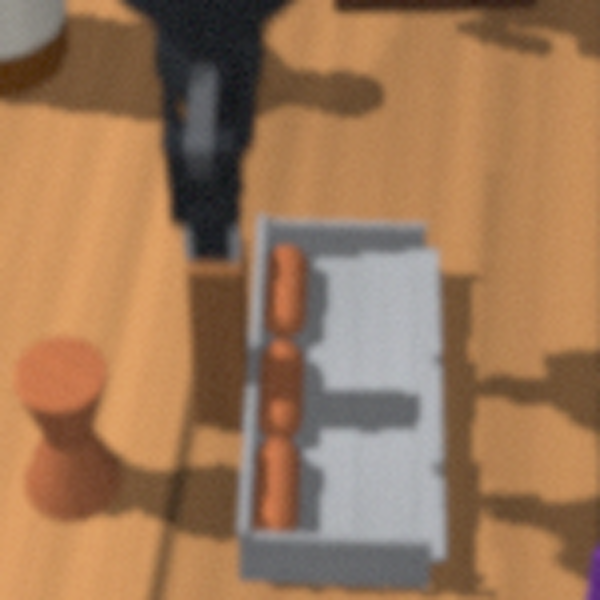

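The near finger's tip at (213,258) lines up with the handle at (217,260), so the approach is good. I go down, then close.

```bash
python3 -m crank '{"rot":[[0,0,0],[0,0,0],[0,0,0],[0,0,0]],"delta_pos":[[-1,18,0.2],[-1,18,0],[0,15,0],[0,11,0]],"gripper":[0.6,0.6,0.6,0.6]}' | grep -E "pos|force"
python3 -m crank '{"rot":[[0,0,0],[0,0,0],[0,0,0],[0,0,0],[0,0,0]],"delta_pos":[[0,0,0],[0,0,0],[0,0,0],[0,0,0],[0,0,0]],"gripper":[0,0,0,0,0]}' 100
python3 -m crank '{"rot":[[0,0,0],[0,0,0],[0,0,0],[0,0,0],[0,0,0]],"delta_pos":[[0,0,0],[0,0,0],[0,0,0],[0,0,0],[0,0,0]],"gripper":[0,0,0,0,0]}' 100
python3 - <<'E'
from h import *; from station import arm; import cv2
s=arm.state();sh(s)
a=arm.snapshot("side")["color"];cv2.imwrite("pics/t3.png",cv2.resize(a[250:400,250:400],None,fx=4,fy=4,interpolation=2))
E
```

```text
position: [0.5999, 0.2279, 0.0464]
ft_force: [0.3, -0.3, -0.1]
clock: 6.8
position: [0.6016, 0.2288, 0.0489]
ee_rot: [[0.078, 0.005, 0.997], [-0.997, -0.002, 0.078], [0.002, -1.0, 0.004]]
ft_force: [1.0, -0.3, -1.3]
grip_width: 0.222
clock: 7.22
position: [0.6016, 0.2288, 0.0488]
ee_rot: [[0.078, 0.005, 0.997], [-0.997, -0.002, 0.078], [0.002, -1.0, 0.005]]
ft_force: [1.7, -0.7, 5.5]
grip_width: 0.226
7.22 [0.6016 0.2288 0.0488] [ 1.7 -0.7  5.5] 0.226 [ 16.4  21.   86.9  -0.2  71.9 101.9]
```

View pics/t3.png

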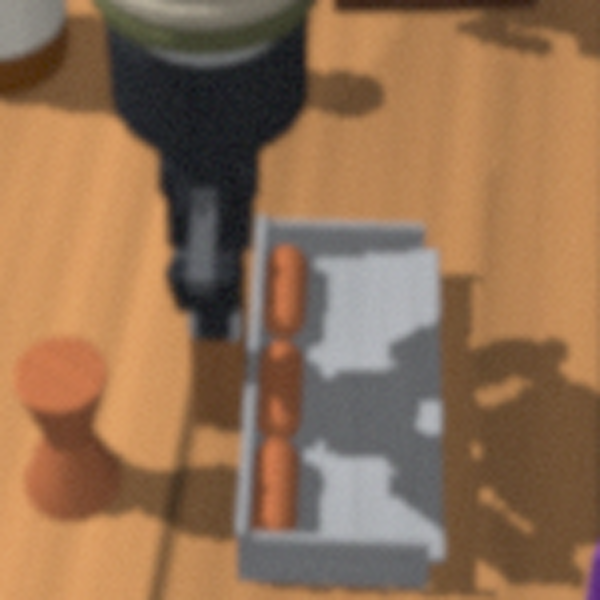

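```bash
cat >> h.py <<'E'
import os
def grasp_save(s):
    R=np.array(s["ee_rot"]);p=np.array(s["position"])
    pickle.dump((R.T@Rz(TY),R.T@(TR-p)),open("g.pkl","wb"))
def tray_now(s):
    Rg,pg=pickle.load(open("g.pkl","rb")); R=np.array(s["ee_rot"]);p=np.array(s["position"])
    return R@Rg,R@pg+p
def tool_for(Rt,pt):
    Rg,pg=pickle.load(open("g.pkl","rb")); R=Rt@Rg.T; return pt-R@pg,R
PIVT=np.array([.005,0,0])
def tray_pose(tilt,pivz,across=.060,along=-.136):
    T=RT(CY,tilt)[1]; piv=CH+Rz(CY)@[across,along,0]; piv[2]=pivz
    return T,piv-T@PIVT
E
python3 - <<'E'
from h import *; from station import arm
s=arm.state(); grasp_save(s)
T,p=tray_pose(0,.215); print(p, tool_for(T,p)[0])
for t in(0,5,20,36):
  T,p=tray_pose(t,.170); L=T@[-.045,0,.018]+p; print(t,"lip",L, "rel fold",Rz(CY).T@(L-CH), "tool",tool_for(T,p)[0])
E
python3 -m crank '{"rot":[[0,0,0],[0,0,0],[0,0,0],[0,0,0],[0,0,0]],"delta_pos":[[0,-3,0],[0,-8,0],[0,-16,0],[0,-22,0],[0,-24,0]],"gripper":[0,0,0,0,0]}' | grep -E "pos|force|grip"
python3 -m crank '{"rot":[[0,0,0],[0,0,0],[0,0,0],[0,0,0],[0,0,0]],"delta_pos":[[0,-24,0],[0,-24,0],[0,-24,0],[0,-24,0],[0,-24,0]],"gripper":[0,0,0,0,0]}' | grep -E "pos|force|grip"
python3 -m crank '{"rot":[[0,0,0],[0,0,0]],"delta_pos":[[0,-16,0],[0,-7,0]],"gripper":[0,0]}' | grep -E "pos|force|grip"
python3 - <<'E'
from h import *; from station import arm; import cv2
s=arm.state();sh(s); print(s["torque"])
T,p=tray_pose(0,.215); pt,R=tool_for(T,p); rel(s,pt,R,14)
a=arm.snapshot("side")["color"];cv2.imwrite("pics/l1.png",a)
E
```

```text
[ 0.60024845 -0.18707735  0.215     ] [ 0.65203998 -0.17929463  0.2638309 ]
0 lip [ 0.5556648  -0.19318455  0.188     ] rel fold [ 0.01  -0.136  0.143] tool [ 0.65203998 -0.17929463  0.2188309 ]
5 lip [ 0.55429901 -0.19337164  0.18357372] rel fold [ 0.00862146 -0.136       0.13857372] tool [ 0.64764488 -0.17989668  0.22277353]
20 lip [ 0.55255286 -0.19361083  0.16981346] rel fold [ 0.00685901 -0.136       0.12481346] tool [ 0.6326631  -0.18194893  0.23208705]
36 lip [ 0.55464335 -0.19332447  0.15517304] rel fold [ 0.00896902 -0.136       0.11017304] tool [ 0.61464056 -0.18441771  0.23734758]
position: [0.5986, 0.2285, 0.1195]
ft_force: [1.1, 1.3, -4.2]
grip_width: 0.22
position: [0.5993, 0.229, 0.2413]
ft_force: [0.7, -0.5, -4.1]
grip_width: 0.217
position: [0.6008, 0.2295, 0.2671]
ft_force: [0.8, -0.7, -2.9]
grip_width: 0.22
8.27 [0.6008 0.2295 0.2671] [ 0.8 -0.7 -2.9] 0.22 [ 16.4  13.   73.3  -0.2  93.4 101.9]
[ 0.04512942 -0.13400217  0.04937186]
total world mm [  51.3 -408.8   -3.2] deg [-0.1 -3.2 -0. ]
  d [29.4, 0.3, 1.4] r [-0.0001, -0.004, -0.0]
  d [29.4, 0.3, 1.2] r [-0.0001, -0.004, -0.0]
  d [29.4, 0.3, 1.1] r [-0.0001, -0.004, -0.0]
  d [29.4, 0.3, 1.0] r [-0.0001, -0.004, -0.0]
  d [29.4, 0.3, 0.9] r [-0.0001, -0.004, -0.0]
  d [29.4, 0.3, 0.8] r [-0.0001, -0.004, -0.0]
  d [29.4, 0.3, 0.7] r [-0.0001, -0.004, -0.0]
  d [29.4, 0.3, 0.5] r [-0.0001, -0.004, -0.0]
  d [29.4, 0.3, 0.4] r [-0.0001, -0.004, -0.0]
  d [29.4, 0.3, 0.3] r [-0.0001, -0.004, -0.0]
  d [29.4, 0.3, 0.2] r [-0.0001, -0.004, -0.0]
  d [29.4, 0.3, 0.1] r [-0.0001, -0.004, -0.0]
  d [29.4, 0.3, -0.0] r [-0.0001, -0.004, -0.0]
  d [29.4, 0.3, -0.2] r [-0.0001, -0.004, -0.0]
```

View pics/l1.png

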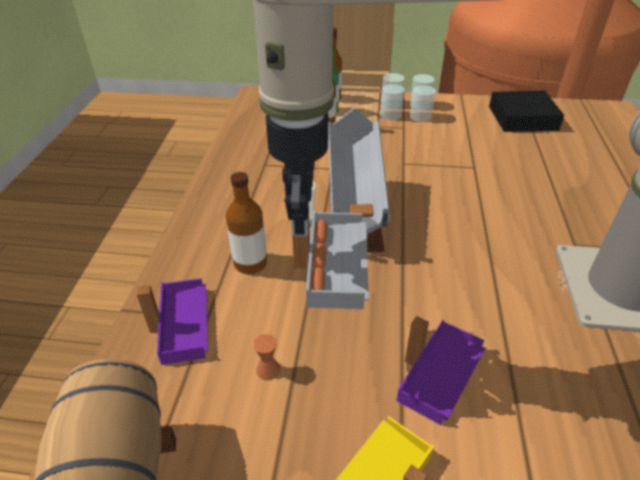

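The tray is up and level, with the rods along its back wall at about (320,255). I carry it over to the chute.

```bash
python3 -m crank '{"rot":[[0,-0.004,0],[0,-0.004,0],[0,-0.004,0],[0,-0.004,0],[0,-0.004,0]],"delta_pos":[[6,0,0.4],[14,0.2,0.7],[22,0.3,1],[28,0.3,1],[28,0.3,1]],"gripper":[0,0,0,0,0]}' | grep -E "pos|force|grip"
python3 -m crank '{"rot":[[0,-0.004,0],[0,-0.004,0],[0,-0.004,0],[0,-0.004,0],[0,-0.004,0]],"delta_pos":[[28,0.3,0.8],[28,0.3,0.8],[28,0.3,0.8],[28,0.3,0.6],[28,0.3,0.5]],"gripper":[0,0,0,0,0]}' | grep -E "pos|force|grip"
python3 -m crank '{"rot":[[0,-0.004,0],[0,-0.004,0],[0,-0.004,0],[0,-0.004,0],[0,0,0]],"delta_pos":[[28,0.3,0.3],[28,0.3,0.2],[28,0.3,0],[28,0.3,0],[26,0.3,0]],"gripper":[0,0,0,0,0]}' | grep -E "pos|force|grip"
python3 -m crank '{"rot":[[0,0,0],[0,0,0],[0,0,0],[0,0,0]],"delta_pos":[[16,0,0],[10,0,0],[5,0,0],[0,0,0]],"gripper":[0,0,0,0]}' | grep -E "pos|force|grip"
python3 - <<'E'
from h import *; from station import arm; import cv2
s=arm.state();sh(s)
T,p=tray_pose(0,.215); pt,R=tool_for(T,p); rel(s,pt,R,1)
a=arm.snapshot("side")["color"];cv2.imwrite("pics/m1.png",cv2.resize(a[40:260,230:450],None,fx=2.7,fy=2.7,interpolation=2))
a=arm.snapshot("top")["color"];cv2.imwrite("pics/m1t.png",cv2.resize(a[150:350,340:580],None,fx=3,fy=3,interpolation=2))
E
```

```text
position: [0.6116, 0.1308, 0.2598]
ft_force: [0.8, 0.1, -3.2]
grip_width: 0.221
position: [0.63, -0.0086, 0.2587]
ft_force: [0.9, 0.5, -3.5]
grip_width: 0.219
position: [0.6478, -0.1456, 0.2575]
ft_force: [-0.3, 0.3, -4.0]
grip_width: 0.224
position: [0.653, -0.1748, 0.2596]
ft_force: [0.4, 0.4, -3.6]
grip_width: 0.223
9.9 [ 0.653  -0.1748  0.2596] [ 0.4  0.4 -3.6] 0.223 [-19.3  18.5  67.6  -0.1  93.8  63. ]
total world mm [-1.  -4.5  4.2] deg [ 0.2 -0.  -0. ]
  d [4.3, -4.2, -1.6] r [0.0033, -0.0004, -0.0004]
```

View pics/m1.png

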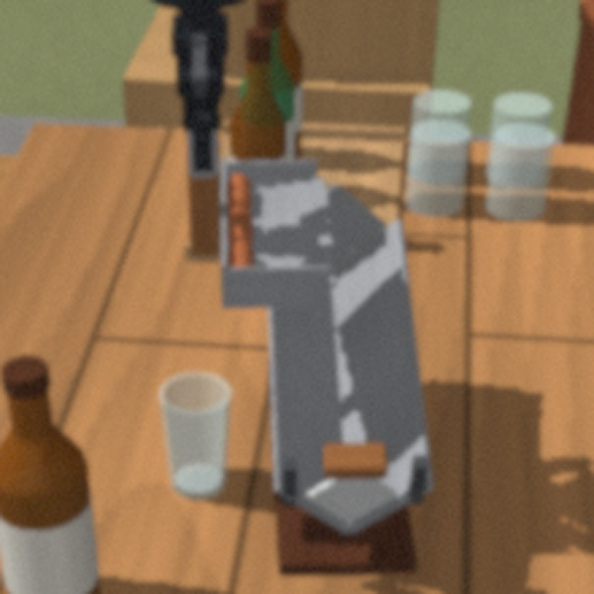

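View pics/m1t.png

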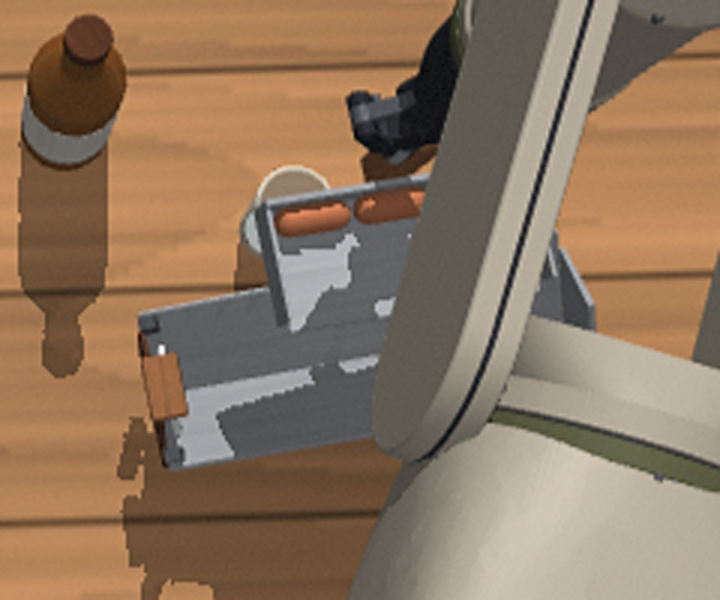

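```bash
python3 - <<'E'
from h import *; from station import arm
s=arm.state(); T,p=tray_now(s); print(p,T.round(3).tolist())
for n,P,u in(("top",(-.045,.083,.018),(436.7,259.3)),("top",(.038,.086,.035),(427.3,219)),("side",(.038,.086,.035),(312.2,141.9)),("side",(.038,-.086,.035),(314.4,100.4)),("top",(.051,-.0,.035),(475,212))): print(n,proj(n,T@np.array(P)+p).round(1),u)
pts=[("top",(-.045,.083,.018),(436.7,259.3)),("top",(.038,.086,.035),(427.3,219)),("side",(.038,.086,.035),(312.2,141.9)),("side",(.038,-.086,.035),(314.4,100.4))]
r=fit(pts,lambda q:(T,q),p); print((r.x-p)*1e3)
# pivot tilt plan from current position
for t in(4,36):
  Tt,pt=tray_pose(t,.170); pp,R=tool_for(Tt,pt); rel(s,pp,R,1)
E
```

```text
[ 0.60142654 -0.18112515  0.21163033] [[0.991, -0.137, 0.002], [0.137, 0.991, -0.0], [-0.002, 0.0, 1.0]]
top [437.3 261. ] (436.7, 259.3)
top [428.8 217.4] (427.3, 219)
side [312.3 138.4] (312.2, 141.9)
side [312.   98.3] (314.4, 100.4)
top [471.8 203.5] (475, 212)
[-0.6341129   0.65704842 -5.92543794]
total world mm [ -4.8  -6.5 -38.3] deg [ 4.1  0.1 -0. ]
  d [5.7, 38.3, -5.7] r [0.0721, 0.0013, -0.0004]
total world mm [-38.7 -11.1 -23. ] deg [36.1  0.1  0. ]
  d [5.8, 22.9, -39.9] r [0.6306, 0.0023, 0.0004]
```

```bash
python3 -m crank '{"rot":[[0,0,0],[0,0,0],[0,0,0],[0,0,0]],"delta_pos":[[1.5,6,-0.5],[2,10,-0.5],[2,10,-0.5],[0,6,0]],"gripper":[0,0,0,0]}' | grep -E "pos|force|grip"
python3 - <<'E'
from h import *; from station import arm; import cv2
s=arm.state();sh(s);T,p=tray_now(s);print(p)
a=arm.snapshot("side")["color"];cv2.imwrite("pics/m2.png",cv2.resize(a[70:220,290:410],None,fx=4,fy=4,interpolation=2))
a=arm.snapshot("top")["color"];cv2.imwrite("pics/m2t.png",cv2.resize(a[190:320,380:560],None,fx=4,fy=4,interpolation=2))
for t in(36,):
  for pz in (.176,):
    Tt,pt=tray_pose(t,pz); pp,R=tool_for(Tt,pt); rel(s,pp,R,8)
E
```

```text
position: [0.6518, -0.1799, 0.226]
ft_force: [-0.6, -0.2, -3.3]
grip_width: 0.217
10.33 [ 0.6518 -0.1799  0.226 ] [-0.6 -0.2 -3.3] 0.217 [-19.7  19.   70.5  -0.1  90.5  62.5]
[ 0.59976426 -0.18769792  0.17736911]
total world mm [-37.1  -4.5  17.4] deg [36.3  0.1  0. ]
  d [-0.1, -2.2, -4.7] r [0.0791, 0.0002, 0.0001]
  d [-0.1, -2.5, -4.5] r [0.0791, 0.0002, 0.0001]
  d [-0.1, -2.9, -4.3] r [0.0791, 0.0002, 0.0001]
  d [-0.1, -3.2, -4.0] r [0.0791, 0.0002, 0.0001]
  d [-0.1, -3.5, -3.8] r [0.0791, 0.0002, 0.0001]
  d [-0.1, -3.8, -3.5] r [0.0791, 0.0002, 0.0001]
  d [-0.1, -4.1, -3.2] r [0.0791, 0.0002, 0.0001]
  d [-0.1, -4.3, -2.8] r [0.0791, 0.0002, 0.0001]
```

View pics/m2.png

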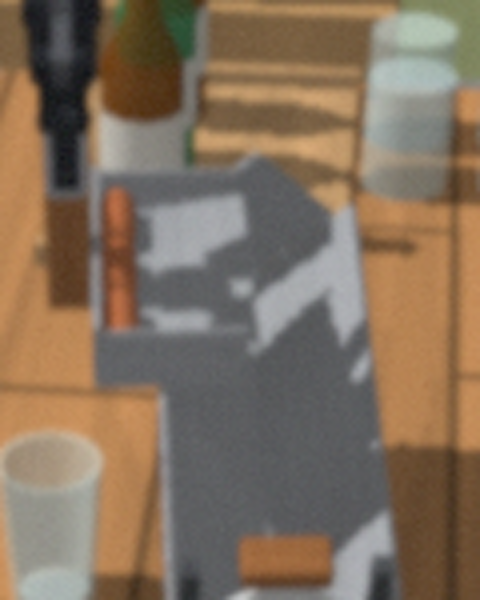

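View pics/m2t.png

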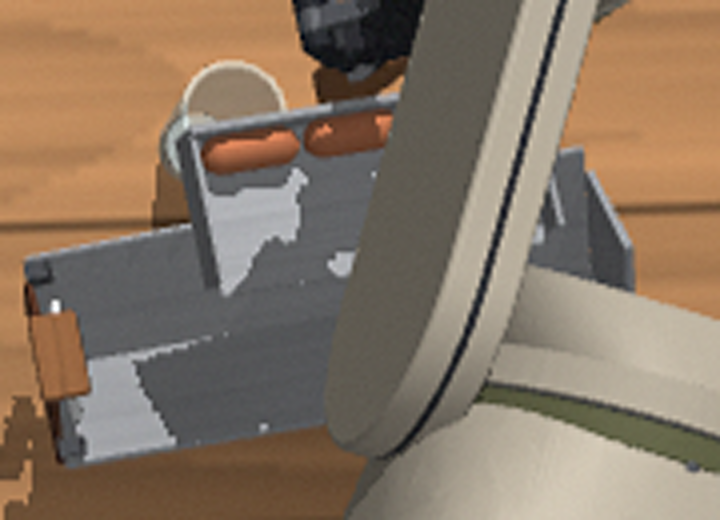

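Both views show the tray clear of the wall, with its lip at about top (435,264) just far-side of the fold and the rods at the back. I tip it now about the wall edge.

```bash
python3 -m crank '{"rot":[[0.05,0,0],[0.05,0,0],[0.05,0,0],[0.05,0,0],[0.05,0,0]],"delta_pos":[[0,-1.4,-2],[0,-1.5,-2],[0,-1.6,-2],[0,-1.7,-2],[0,-1.8,-2.5]],"gripper":[0,0,0,0,0]}' | grep -E "pos|force|grip"
python3 -m crank '{"rot":[[0.05,0,0],[0.05,0,0],[0.05,0,0],[0.05,0,0],[0.05,0,0]],"delta_pos":[[0,-2,-2.5],[0,-2.1,-2.4],[0,-2.2,-2.3],[0,-2.3,-2.2],[0,-2.4,-2.1]],"gripper":[0,0,0,0,0]}' | grep -E "pos|force|grip"
python3 -m crank '{"rot":[[0.05,0,0],[0.05,0,0],[0.05,0,0],[0,0,0],[0,0,0]],"delta_pos":[[0,-2.5,-2],[0,-2.6,-1.9],[0,-2.7,-1.8],[0,0,0],[0,0,0]],"gripper":[0,0,0,0,0]}' | grep -E "pos|force|grip"
python3 - <<'E'
from h import *; from station import arm; import cv2
s=arm.state();sh(s);T,p=tray_now(s);print(p,T.round(2).tolist())
a=arm.snapshot("side")["color"];cv2.imwrite("pics/d1.png",cv2.resize(a[70:250,270:420],None,fx=3.3,fy=3.3,interpolation=2))
a=arm.snapshot("top")["color"];cv2.imwrite("pics/d1t.png",cv2.resize(a[190:320,380:560],None,fx=4,fy=4,interpolation=2))
E
```

```text
position: [0.6415, -0.1817, 0.236]
ft_force: [0.4, -0.7, -4.8]
grip_width: 0.22
position: [0.6268, -0.1837, 0.2425]
ft_force: [-0.6, -1.1, -1.6]
grip_width: 0.222
position: [0.6174, -0.1852, 0.2454]
ft_force: [-1.4, 0.3, -2.6]
grip_width: 0.217
11.68 [ 0.6174 -0.1852  0.2454] [-1.4  0.3 -2.6] 0.217 [-35.8 -16.5 112.6  29.2  58.4  36.6]
[ 0.60524865 -0.18765633  0.17491918] [[0.79, -0.14, -0.6], [0.11, 0.99, -0.08], [0.6, -0.0, 0.8]]
```

View pics/d1.png

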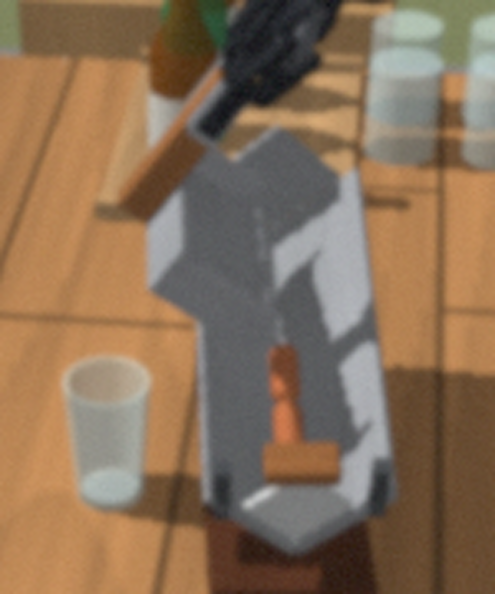

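View pics/d1t.png

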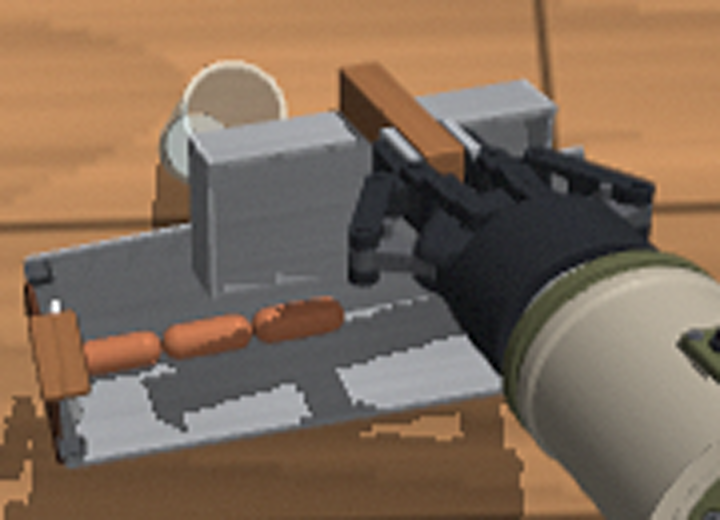

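All three rods lie end to end along the fold against the gate, at top (410,278), (432,274) and (455,270). Now I lift the tray, level it and take it back.

```bash
python3 - <<'E'
from h import *; from station import arm
s=arm.state()
T,p=tray_now(s); pp,R=tool_for(T,p+[.01,0,.03]); rel(s,pp,R,2)
s2=dict(position=pp,ee_rot=R)
Tt,pt=tray_pose(0,.25,across=.07); pp,R=tool_for(Tt,pt); rel(s2,pp,R,9)
E
```

```text
total world mm [10.  0. 30.] deg [ 0. -0.  0.]
  d [0.7, -8.9, 13.0] r [0.0, -0.0, 0.0]
  d [0.7, -8.9, 13.0] r [0.0, -0.0, 0.0]
total world mm [33.5  7.2 22.4] deg [-37.1   0.    0.1]
  d [-0.3, 0.3, 4.5] r [-0.072, 0.0001, 0.0001]
  d [-0.3, -0.0, 4.5] r [-0.072, 0.0001, 0.0001]
  d [-0.3, -0.3, 4.5] r [-0.072, 0.0001, 0.0001]
  d [-0.3, -0.7, 4.5] r [-0.072, 0.0001, 0.0001]
  d [-0.3, -1.0, 4.4] r [-0.072, 0.0001, 0.0001]
  d [-0.3, -1.3, 4.3] r [-0.072, 0.0001, 0.0001]
  d [-0.3, -1.6, 4.2] r [-0.072, 0.0001, 0.0001]
  d [-0.3, -1.9, 4.1] r [-0.072, 0.0001, 0.0001]
  d [-0.3, -2.2, 4.0] r [-0.072, 0.0001, 0.0001]
```

```bash
python3 -m crank '{"rot":[[0,0,0],[0,0,0],[-0.072,0,0],[-0.072,0,0],[-0.072,0,0]],"delta_pos":[[0.7,-9,13],[0.7,-9,13],[-0.3,0.3,4.5],[-0.3,0,4.5],[-0.3,-0.3,4.5]],"gripper":[0,0,0,0,0]}' | grep -E "pos|force|grip"
python3 -m crank '{"rot":[[-0.072,0,0],[-0.072,0,0],[-0.072,0,0],[-0.072,0,0],[-0.072,0,0]],"delta_pos":[[-0.3,-0.7,4.5],[-0.3,-1,4.4],[-0.3,-1.3,4.3],[-0.3,-1.6,4.2],[-0.3,-2,4]],"gripper":[0,0,0,0,0]}' | grep -E "pos|force|grip"
python3 -m crank '{"rot":[[-0.072,0,0],[0,0,0]],"delta_pos":[[-0.3,-2,4],[0,0,0]],"gripper":[0,0]}' | grep -E "pos|force|grip"
python3 - <<'E'
from h import *; from station import arm
s=arm.state();sh(s); T,p=tray_now(s); print(p,T.round(3).tolist())
pp,R=tool_for(Rz(TY),TR+[-.01,0,.2]); rel(s,pp,R,14)
E
```

```text
position: [0.6399, -0.183, 0.2848]
ft_force: [0.6, 0.6, -2.0]
grip_width: 0.224
position: [0.6588, -0.1781, 0.2969]
ft_force: [0.5, -0.3, -2.0]
grip_width: 0.221
position: [0.6636, -0.1762, 0.295]
ft_force: [1.4, -1.0, -3.4]
grip_width: 0.225
12.78 [ 0.6636 -0.1762  0.295 ] [ 1.4 -1.  -3.4] 0.225 [-19.1  20.4  61.6  -0.1  98.1  63.1]
[ 0.61148371 -0.18407414  0.24649501] [[0.99, -0.138, 0.007], [0.138, 0.99, 0.0], [-0.007, 0.001, 1.0]]
total world mm [-71.9 405.  -46.1] deg [ 0.4  3.3 -0. ]
  d [-29.4, 3.3, -1.2] r [0.0005, 0.0041, -0.0]
  d [-29.4, 3.2, -1.3] r [0.0005, 0.0041, -0.0]
  d [-29.3, 3.2, -1.4] r [0.0005, 0.0041, -0.0]
  d [-29.3, 3.2, -1.5] r [0.0005, 0.0041, -0.0]
  d [-29.3, 3.2, -1.6] r [0.0005, 0.0041, -0.0]
  d [-29.3, 3.2, -1.8] r [0.0005, 0.0041, -0.0]
  d [-29.3, 3.2, -1.9] r [0.0005, 0.0041, -0.0]
  d [-29.3, 3.2, -2.0] r [0.0005, 0.0041, -0.0]
  d [-29.3, 3.2, -2.1] r [0.0005, 0.0041, -0.0]
  d [-29.3, 3.2, -2.3] r [0.0005, 0.0041, -0.0]
  d [-29.3, 3.2, -2.4] r [0.0005, 0.0041, -0.0]
  d [-29.3, 3.2, -2.5] r [0.0005, 0.0041, -0.0]
  d [-29.3, 3.2, -2.6] r [0.0005, 0.0041, -0.0]
  d [-29.3, 3.2, -2.8] r [0.0005, 0.0041, -0.0]
```

```bash
python3 -m crank '{"rot":[[0,0.004,0],[0,0.004,0],[0,0.004,0],[0,0.004,0],[0,0.004,0]],"delta_pos":[[-15,1,-1.2],[-28,3,-1.3],[-29,3.2,-1.4],[-29,3.2,-1.5],[-29,3.2,-1.6]],"gripper":[0,0,0,0,0]}' | grep -E "pos|force|grip"
python3 -m crank '{"rot":[[0,0.004,0],[0,0.004,0],[0,0.004,0],[0,0.004,0],[0,0.004,0]],"delta_pos":[[-29,3.2,-1.8],[-29,3.2,-1.9],[-29,3.2,-2],[-29,3.2,-2],[-29,3.2,-2.3]],"gripper":[0,0,0,0,0]}' | grep -E "pos|force|grip"
python3 -m crank '{"rot":[[0.007,0.004,0],[0,0.004,0],[0,0.004,0],[0,0.004,0],[0,0,0]],"delta_pos":[[-29,3.2,-2.4],[-29,3.2,-2.5],[-29,3.2,-2.6],[-29,3.2,-2.7],[-19,3,-1]],"gripper":[0,0,0,0,0]}' | grep -E "pos|force|grip"
python3 -m crank '{"rot":[[0,0,0]],"delta_pos":[[0,0,0]],"gripper":[0]}' | grep -E "force"
python3 - <<'E'
from h import *; from station import arm;import cv2
s=arm.state();sh(s); T,p=tray_now(s); print(p,T.round(3).tolist())
pp,R=tool_for(Rz(TY),TR+[-.005,0,.02]); rel(s,pp,R,1)
a=arm.snapshot("side")["color"];cv2.imwrite("pics/r1.png",a)
E
```

```text
position: [0.6382, -0.0483, 0.2843]
ft_force: [0.8, -0.3, -2.5]
grip_width: 0.221
position: [0.6128, 0.0952, 0.2681]
ft_force: [1.6, 0.8, -1.9]
grip_width: 0.223
position: [0.5895, 0.2302, 0.2519]
ft_force: [-0.4, -0.9, -2.2]
grip_width: 0.218
ft_force: [0.7, -0.4, -1.1]
14.12 [0.5889 0.2315 0.251 ] [ 0.7 -0.4 -1.1] 0.221 [ 16.9  11.1  77.1  -0.2  91.1 102.2]
[0.53719767 0.22650607 0.20172143] [[0.996, -0.084, -0.008], [0.084, 0.996, -0.003], [0.008, 0.002, 1.0]]
total world mm [   7.7   -2.7 -182.1] deg [-0.5  0.2 -0.1]
  d [3.3, 182.2, 5.2] r [-0.0081, 0.0039, -0.0019]
```

View pics/r1.png

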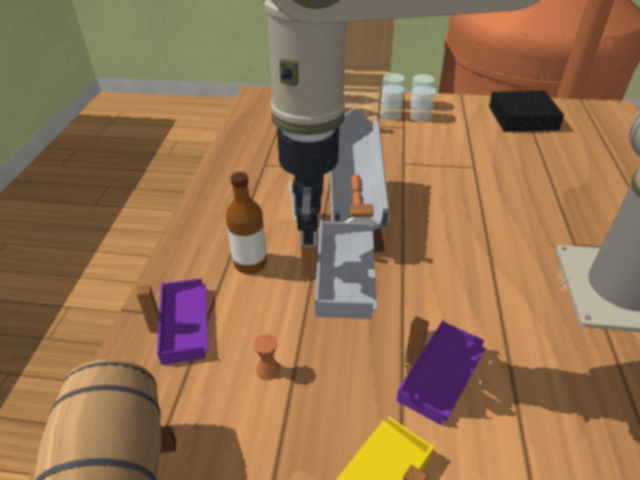

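```bash
python3 -m crank '{"rot":[[-0.008,0,0],[0,0,0],[0,0,0],[0,0,0],[0,0,0]],"delta_pos":[[1,15,1],[1,30,1],[1,32,1],[0,32,1],[0,30,1]],"gripper":[0,0,0,0,0]}' | grep -E "pos|force|grip"
python3 -m crank '{"rot":[[0,0,0],[0,0,0],[0,0,0],[0,0,0]],"delta_pos":[[0,20,0],[0,12,0],[0,6,0],[0,3,0]],"gripper":[0,0,0,0]}' | grep -E "pos|force|grip"
python3 - <<'E'
from h import *; from station import arm;import cv2
s=arm.state();sh(s); T,p=tray_now(s); print(p,T.round(3).tolist())
a=arm.snapshot("side")["color"];cv2.imwrite("pics/r2.png",cv2.resize(a[250:420,250:420],None,fx=3.5,fy=3.5,interpolation=2))
E
```

```text
position: [0.596, 0.2224, 0.1098]
ft_force: [0.2, -0.3, -2.3]
grip_width: 0.224
position: [0.596, 0.2232, 0.0705]
ft_force: [-0.3, -0.2, -2.1]
grip_width: 0.216
14.92 [0.596  0.2232 0.0705] [-0.3 -0.2 -2.1] 0.216 [ 16.   18.8  87.3  -0.2  73.8 101.6]
[0.54377178 0.21834697 0.02173154] [[0.997, -0.079, 0.002], [0.079, 0.997, 0.0], [-0.002, -0.0, 1.0]]
```

View pics/r2.png

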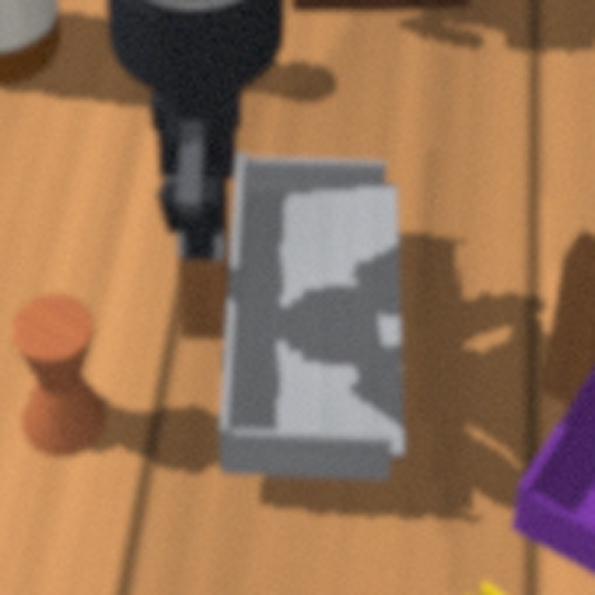

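Still hovering and level. I lower until it touches.

```bash
python3 -m crank '{"rot":[[0,0,0],[0,0,0],[0,0,0],[0,0,0]],"delta_pos":[[0,5,0],[0,4,0],[0,3,0],[0,2,0]],"gripper":[0,0,0,0]}' | grep -E "pos|force"
python3 -m crank '{"rot":[[0,0,0],[0,0,0],[0,0,0]],"delta_pos":[[0,2,0],[0,1,0],[0,0,0]],"gripper":[0,0,0]}' | grep -E "pos|force"
python3 -m crank '{"rot":[[0,0,0],[0,0,0],[0,0,0]],"delta_pos":[[0,1.5,0],[0,1,0],[0,0,0]],"gripper":[0,0,0]}' | grep -E "pos|force"
```

```text
position: [0.5963, 0.2242, 0.0576]
ft_force: [0.1, 0.9, -3.1]
position: [0.5959, 0.2241, 0.0541]
ft_force: [0.8, -0.8, -3.1]
position: [0.5959, 0.224, 0.0516]
ft_force: [0.8, 0.5, -2.0]
```

```bash
python3 -m crank '{"rot":[[0,0,0],[0,0,0],[0,0,0]],"delta_pos":[[0,1,0],[0,1,0],[0,0,0]],"gripper":[0,0,0]}' | grep -E "pos|force"
python3 -m crank '{"rot":[[0,0,0],[0,0,0],[0,0,0]],"delta_pos":[[0,1,0],[0,0.5,0],[0,0,0]],"gripper":[0,0,0]}' | grep -E "pos|force"
```

```text
position: [0.5959, 0.224, 0.0495]
ft_force: [0.1, 0.7, -2.1]
position: [0.5963, 0.2241, 0.0488]
ft_force: [-0.9, -0.9, 1.8]
```

Contact: the force rose from -2 to +2 N at the original grasp height. I release and retreat.

```bash
python3 -m crank '{"rot":[[0,0,0],[0,0,0],[0,0,0],[0,0,0],[0,0,0]],"delta_pos":[[0,0,0],[0,0,0],[0,0,0],[0,0,0],[0,0,0]],"gripper":[0.3,0.4,0.55,0.6,0.6]}' 20| grep -E "pos|force|grip"
python3 -m crank '{"rot":[[0,0,0],[0,0,0],[0,0,0],[0,0,0],[0,0,0]],"delta_pos":[[0,-8,0],[0,-20,0],[0,-35,0],[0,-35,0],[0,-35,0]],"gripper":[0.6,0.6,0.6,0.6,0.6]}' | grep -E "pos|force|grip"
python3 -m crank '{"rot":[[0,0,0],[0,0,0],[0,0,0],[0,0,0],[0,0,0]],"delta_pos":[[0,-30,-20],[0,-20,-35],[0,0,-40],[0,0,-40],[0,0,-30]],"gripper":[0.6,0.6,0.6,0.6,0.6]}' | grep -E "pos|force|grip"
python3 - <<'E'
from h import *; from station import arm;import cv2
s=arm.state();sh(s)
cv2.imwrite("pics/f1.png",arm.snapshot("side")["color"]);cv2.imwrite("pics/f1t.png",arm.snapshot("top")["color"])
E
```

```text
position: [0.5961, 0.2241, 0.0482]
ft_force: [-0.1, -0.4, 0.1]
grip_width: 0.599
position: [0.5951, 0.2242, 0.183]
ft_force: [1.2, -0.9, 0.1]
grip_width: 0.594
position: [0.4288, 0.2114, 0.2318]
ft_force: [-0.2, 0.3, 0.4]
grip_width: 0.601
17.55 [0.4288 0.2114 0.2318] [-0.2  0.3  0.4] 0.601 [ 20.2 -12.5 102.5  -0.2  89.7 105.7]
```

View pics/f1.png

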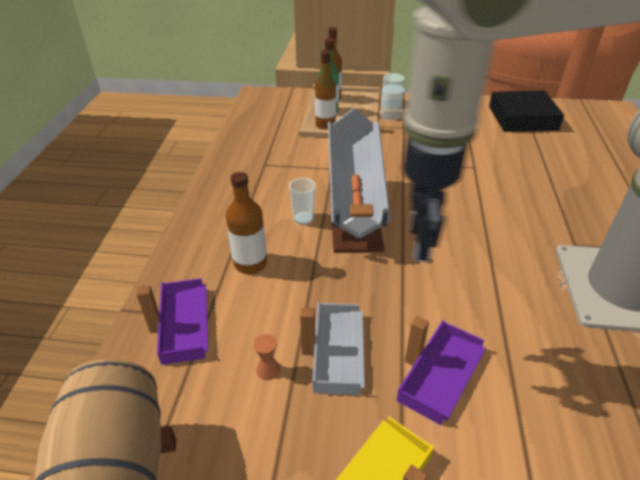

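View pics/f1t.png

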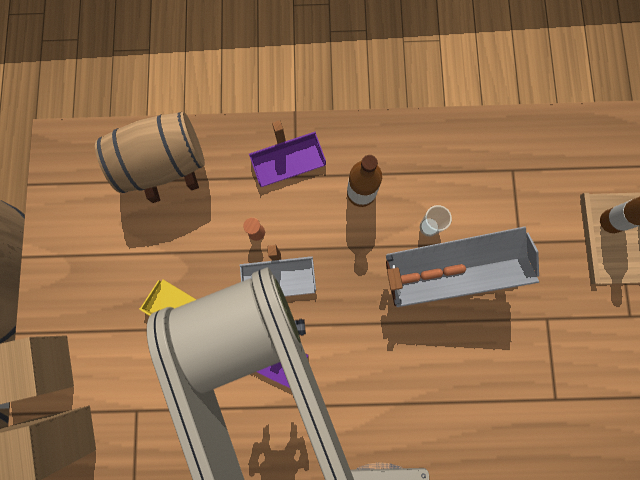

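The tray stands upright and empty at side (338,345). The bottle, glass and jigger are unmoved, and the rods lie at top (410–457, 278–270). One last close crop of the gate and rods.

```bash
python3 - <<'E'
import cv2,numpy as np
a=cv2.imread("pics/f1.png")[165:235,325:395];b=cv2.imread("pics/f1t.png")[245:315,380:480]
cv2.imwrite("pics/f2.png",np.hstack([cv2.resize(a,None,fx=5,fy=5,interpolation=2),cv2.resize(b,None,fx=4.3,fy=5,interpolation=2)]))
E
```

```text
(no output)
```

View pics/f2.png

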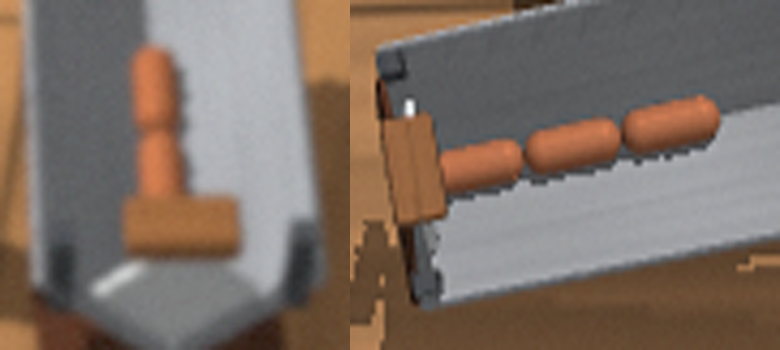

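```bash
python3 -c "
from station import arm
print(arm.sign_off())"
```

```text
the job is handed in; nothing more can be done
None
```

I pushed the gate down to its stop, where the force rose to about 33 N vertically (about 39 N in all). Then I carried the grey tray by its handle and tipped the three rods into the chute. I set the empty tray back upright close to where it started, released it and backed away. The job was handed in at about 17.6 s.

- **Last pictures:** The three rods lie end to end along the fold against the gate. The cap is still at its lowered height. The tray is empty and upright. The bottle, glass and jigger stand where they were, and the gripper never touched the rods.
- **Disagreements:** When I pushed the gate, the shut fingertips appeared about 14 mm behind the reported TCP. While I carried the tray, it looked about 6 mm lower in the images than my model said. I allowed for both, and neither caused an unwanted contact that I could see.

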